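# Start the clamp's wing bolt in its thread and keep hold of it

### The job

The wing bolt of the clamping fixture is standing in the mouth of its thread but is not started. Turn it backward (anticlockwise from above) until you feel it drop down as the thread ends pass each other, then turn it forward (clockwise) one full turn from there. Finish with the gripper holding the wing head still, the bolt started by that one turn, and leave everything else on the table alone.

Things in the scene. Friction and masses are not known exactly. Their poses are not given: they have to be found in the camera images.
- bolt_turn (a joint): turn of the wing bolt about its upright axis, rad; grows turning forward (clockwise from above), counts on past a full turn. Its start value differs each time. Forward of the start the crossed thread soon jams; backward the drop comes within 3 rad. Friction is light (about 0.02 N m); the bolt stays where it is left.
- bolt_depth (a joint): depth of the bolt, m, growing downward. Right-hand thread, 8 mm a turn: starts 1.5 to 4 mm deep, climbs to under 1 mm going backward, then falls 8 mm at once; sinks 8 mm a turn going forward, to about 16.5 mm. It falls by its own weight (3 N), only if not clamped: fingers about 2 mm clear on each side of the wing head turn it and let it drop and sink.
- wing_center (a point): centre of the steel wing head, an upright flat bar of two round ears: 50 mm long, 14 mm thick, 26 mm tall. Own x axis: along its 50 mm length; z: up, the bolt's axis. At the start about 113 mm above the table; it sinks with the bolt. A 12 mm shank runs from it down into the strap, whose top is about 45 mm below this point at the start, 31 mm at the end.
- wing_head: the same wing head as a body, same origin and axes
- strap_hole (a point): where the bolt's axis passes the top face of the steel clamp strap, 68 mm above the table (fixed)
- fixture: fixed clamping fixture: dark base plate 100 mm (x) by 240 mm (y from -45 to +195 mm), 15 mm thick; origin on the table under the bolt's axis. At y = 145 mm stands a round knurled nut (24 mm across, up to 88 mm above the table), already tight. A turned aluminium part sits between them under the steel strap.
- bush_a: brass bushing, a ring 32 mm across and 24 mm tall, standing on the fixture's base plate; bystander, origin at its underside
- bush_b: steel bushing, ring 40 mm across, 18 mm tall; bystander, origin at its underside
- caliper: digital caliper lying flat, 210 mm long; bystander, origin at its underside
- vblock: steel V-block 50 x 40 x 36 mm; bystander, origin at its underside
- screwdriver: screwdriver lying flat, 190 mm long, black handle; bystander, origin at its underside
- plug_gauge: steel plug gauge standing, 28 mm across, 75 mm tall; bystander, origin at its underside
- oil_jar: amber glass jar with a cap, 48 mm across, 60 mm tall; bystander, origin at its underside

How it is judged:
On the way, in this order (a step that is already met when the one before it is completed fails the run):
1. turned backward, the bolt has dropped off its thread end (value of joint bolt_depth above 0.0055 m and value of joint bolt_turn below 0.5 rad), for 0.1 s.
2. turned forward in the thread, about a turn (value of joint bolt_depth above 0.013 m and value of joint bolt_turn above 5.3 rad), for 0.1 s.
At the end, for the whole second after the job is handed in: The bolt is one turn forward of the drop (within about 0.85 rad) and 13.5 to 18.5 mm deep, at rest, with the fingers gripping the wing head with more than 3 N (value of joint bolt_turn between 5.43 and 7.13 rad and value of joint bolt_depth between 0.0135 and 0.0185 m and velocity of joint bolt_turn between -0.2 and 0.2 rad/s and contact force between the fingers and wing_head above 3 N); the arm keeps its last pose, push and grip.
It fails at once if a bystander was moved more than 25 mm (distance of any of bush_a, bush_b, caliper, vblock, screwdriver, plug_gauge, oil_jar from where it was at the start of the episode above 0.025 m).
It also fails if it takes over 72 s, if anything falls off the work surface, if the arm or the gripper's body presses on something with over 40 N, if the wrist force passes 120 N, or if a joint passes its speed limit or range.

### The arm

A 6-joint arm with a two-finger parallel gripper is mounted at the origin on the work surface. World frame = base frame: x ahead of the robot, y to its left, z up, the work surface at z = 0. Lengths are in m, angles in rad, forces in N, time in s.
With the tool pointing down it reaches from about 0.25 to 0.725 m from the base axis. Payload 4 kg.
Tool frame: the origin (TCP) lies where the fingers leave the gripper's body, on its centre line; the fingertips stand 73 mm ahead of it and the grasp point (between the pads) lies 54 mm ahead of it (bot.tip_reach is the z of the fingertips in the tool frame, in m); z points along the fingers, x is the direction in which the jaws open and shut, and the axes are right-handed (so a half turn about z gives the same grasp; the last joint's range is limited). The gripper opens to 85 mm and grips with 20 to 120 N. Pads are 22 mm wide; open, the fingers measure 114 mm over their backs; the gripper's body (76 mm by 85 mm) begins 54 mm behind the grasp point. The pads swing forward as they close: fully open they stand 13 mm farther back than shut.
Start: joints at [1.343, 0.241, 0.005, 1.335, 0, 1.571], TCP at [0.113, 0.487, 0.304] pointing down, gripper open.
Joint ranges: [-2.72, 2.72], [-1.05, 1.87], [-1.09, 1.28], [-1.99, 2.15], [-1.42, 1.44], [-3.14, 3.14]. Speed limits (rad/s): [2.79, 2.79, 3.14, 3.14, 3.14, 3.14].

### API

Orientations are given as a unit quaternion [x, y, z, w].
In Python, from workcell import bot, vision, job_done gives the robot as it stands.
- The arm moves only by the tool drive_tool, never from a script. Its argument "steps" is one flat list of numbers, 7 for each row, row after row: the shift along the tool's x, y, z in m, then the turn, a rotation vector about the tool's x, y, z in degrees, then the closure, from -1 (fully open) to 1 (shut). A call has 1 to 8 rows; each row shifts and turns the commanded pose from where the row before left it, along the tool's axes as they then stand; what a row does not reach is not made up. A row lasts 1/12 s, in which the tool goes at most 41.7 mm and 7.16 degrees, less where a joint would pass 70% of its speed; a pose out of reach is approached as far as the arm can. A call is refused whole if a number of a shift passes 0.0417 or a number of a turn 7.16, either way. A call with a gripper value outside its range is refused whole. The fingers move at their own pace and stop on an object; the grip force is fixed at half the most. Time passes only in rows, so rows that do not move let the fingers close. It gives the time, the measured TCP pose, the force and the opening at its end, in the units of the state.
- bot.get_obs(): the state, without advancing time (a new reading comes with each control period).
- vision.camera(name): name is "scene" or "top" or "wrist"; returns (picture, depth): 400x640x3 uint8, red, green, blue; 400x640 float32, m along the optical axis (not along the pixel's ray), 0 where there is no reading.
- vision.camera_model(name): a dict with "mtx" (3x3 intrinsics, pixels), "D" ([k1, k2, p1, p2, k3] as OpenCV has them; the pictures are not rectified), "rvec" (rotation vector, rad) and "tvec" (3), from world to camera coordinates, as OpenCV has them. Camera axes: x right, y down, z forward; pixel columns grow to the right and rows downward; lengths in m; the calibration is good to about 2 mm. A picture is of the moment at which its call begins: read the wrist's pose just before it. camera_model takes no time and is no camera call; for the wrist camera it gives the pose at the moment of the call.
- job_done(): hands the job in, once; it reports no verdict.
The state is a dict: "clock": time; "joint_pos": joint angles; "joint_vel": joint speeds; "tau": joint torques, N m; "eef_pos": TCP position; "tool_rot": TCP orientation; "ft_force": force on the tool from outside, world axes, zero at the start; "ft_torque": the same for the moment, N m; "grip_width": finger opening in m.
Only numpy, scipy, OpenCV 4.12 (cv2) and the standard library are available. Lean on these libraries where they do the work, as an engineer would, in place of code of your own. Each camera call takes 0.05 s, during which the arm holds its last target.

## Working session

There is one attempt and no reset: what is moved stays moved. The work goes in short steps, Python scripts to look and compute and a tool call to move; the robot and the scene stay as the last step left them, time stands still between calls to the robot, and variables do not carry over. Pictures are saved under pics/ and viewed, and the job is handed in when it is done.

Besides the shell and the picture viewer there is one more tool, called after ">>>" as name(argument=value, ...) on one line, values as JSON. drive_tool: Moves the arm, as the interface text tells. Its arguments: {"type":"object","properties":{"steps":{"type":"array"}},"required":["steps"]}

```bash
mkdir -p pics; cat > h.py <<'E'
import numpy as np,cv2
from workcell import bot,vision,job_done
def snap(n,f):
    m=vision.camera_model(n); p,d=vision.camera(n)
    cv2.imwrite('pics/'+f+'.png',p[:,:,::-1]); np.savez('pics/'+f+'.npz',p=p,d=d,**{k:np.array(v) for k,v in m.items()})
    return p,d,m
def world(m,u,v,d):
    K=np.array(m['mtx']);D=np.array(m['D'],float)
    uv=np.stack([np.ravel(u),np.ravel(v)],1).astype(float).reshape(-1,1,2)
    n=cv2.undistortPoints(uv,K,D).reshape(-1,2)
    R=cv2.Rodrigues(np.array(m['rvec'],float))[0];t=np.array(m['tvec'],float).ravel()
    c=np.c_[n,np.ones(len(n))]*np.ravel(d)[:,None]
    return (c-t)@R
E
python3 - <<'E'
from h import *
o=bot.get_obs();print({k:np.round(v,3) for k,v in o.items()},bot.tip_reach)
snap('top','top0');snap('scene','scene0');
E
```

```text
{'clock': np.float64(0.0), 'joint_pos': array([ 1.343,  0.241,  0.004,  1.335, -0.   ,  1.571]), 'joint_vel': array([ 0.001, -0.001,  0.001, -0.001, -0.002,  0.   ]), 'tau': array([-1.0000e-03, -3.7232e+01,  2.5241e+01,  1.7000e-02, -0.0000e+00,
       -0.0000e+00]), 'eef_pos': array([0.113, 0.487, 0.303]), 'tool_rot': array([ 0.783,  0.622, -0.001,  0.001]), 'ft_force': array([-0.202, -0.344,  0.27 ]), 'ft_torque': array([-0.019,  0.071,  0.024]), 'grip_width': np.float64(0.086)} 0.0726
```

View pics/top0.png

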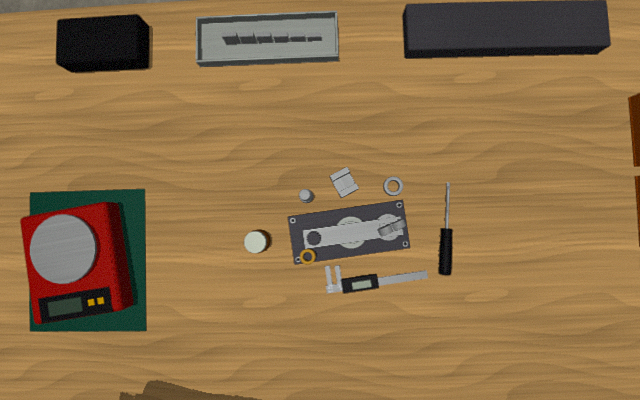

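View pics/scene0.png

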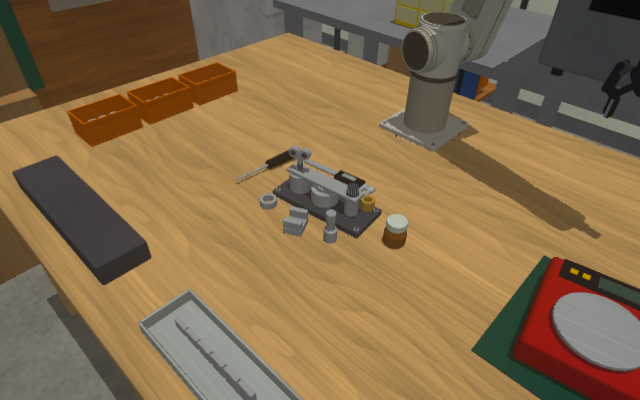

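The top view shows the wing head at about (391,228), on the right end of the strap. The nut is at (314,239) and the brass ring at (307,257). I'll measure these from depth.

```bash
python3 - <<'E'
from h import *
z=np.load('pics/top0.npz');p=z['p'];d=z['d']
cv2.imwrite('pics/topc.png',cv2.resize(p[160:310,230:470,::-1],None,fx=3.3,fy=3.3,interpolation=cv2.INTER_CUBIC))
v,u=np.mgrid[190:260,340:430]
W=world(z,u,v,d[190:260,340:430]);
for lo,hi in((.095,.135),(.11,.135)):
  s=(W[:,2]>lo)&(W[:,2]<hi);q=W[s]
  print(s.sum(),q.mean(0),q.min(0),q.max(0)); 
  r=cv2.minAreaRect((q[:,:2]*1000).astype(np.float32));print(r)
v,u=np.mgrid[190:275,270:430]
W=world(z,u,v,d[190:275,270:430]).reshape(85,160,3)
for a,b in((.075,.095),(.06,.075),(.005,.022)):
  q=W[(W[...,2]>a)&(W[...,2]<b)];print(a,len(q),cv2.minAreaRect((q[:,:2]*1000).astype(np.float32)), q[:,2].mean())
q=W[(W[...,2]>.08)&(W[...,2]<.095)&(W[...,0]>0)]
for r in range(60-0,68,1): pass
H=W[30:75:3,5:60:4,2]*1000
print(H.astype(int))
E
```

```text
237 [ 0.47631578 -0.0329826   0.12242577] [ 0.46114294 -0.05812384  0.09947248] [ 0.49061601 -0.00945664  0.12877019]
((476.4620056152344, -34.402565002441406), (14.16542911529541, 50.6155891418457), 22.085119247436523)
230 [ 0.47619243 -0.03308204  0.1229446 ] [ 0.46114294 -0.05812384  0.11109004] [ 0.49061601 -0.00945664  0.12877019]
((476.4620056152344, -34.402565002441406), (14.16542911529541, 50.6155891418457), 22.085119247436523)
0.075 190 ((515.0919189453125, 55.125030517578125), (104.83644104003906, 154.55184936523438), 13.348840713500977) 0.08459392810371727
0.06 1642 ((501.94305419921875, 36.61746597290039), (111.90419006347656, 191.55975341796875), 3.697277307510376) 0.0683673956524346
0.005 3544 ((467.1204528808594, 37.085174560546875), (329.16729736328125, 173.2555694580078), 88.37239837646484) 0.0153138289645347
[[ -2   1   0   2 881  15  13  14  12  16  18  16  11  17]
 [ -1   0   2  -1  16  13  14  12  14  16  17  15  15  15]
 [  0   0   1   2  13  15  16  15  14  16  15  15  15  17]
 [  1   2   0   2  14  17  14  12  16  70  68  67  69  70]
 [  1   0  -1   0  15  15  15  71  69  73  75  66  68  65]
 [  2   0   1   0  14  14  14  66  73  92  85  73  67  69]
 [  0   0   2   1  16  13  14  70  86  88  88  86  68  68]
 [  1   0  -1   1  15  14  13  14  73  90  88  72  70  68]
 [  0   2   1   2  18  13  17  17  66  89  72  67  68  68]
 [  2   0   3   0  13  14  15  17  67  70  15  14  16  17]
 [  3   0   0   0   1  18  14  38  38  37  15  15  17  17]
 [  0   1   0   0   3  15  15  35  12  40  15  17  17  14]
 [  1   1  -1  -2  -1  15  39  15  18  14  18  14  16  15]
 [  1   0   1   1   3  19  19  39  16  41  14  15  14  16]
 [  0   2   0   0   0  17  14  37  40  40   0   0   3   0]]
```

View pics/topc.png

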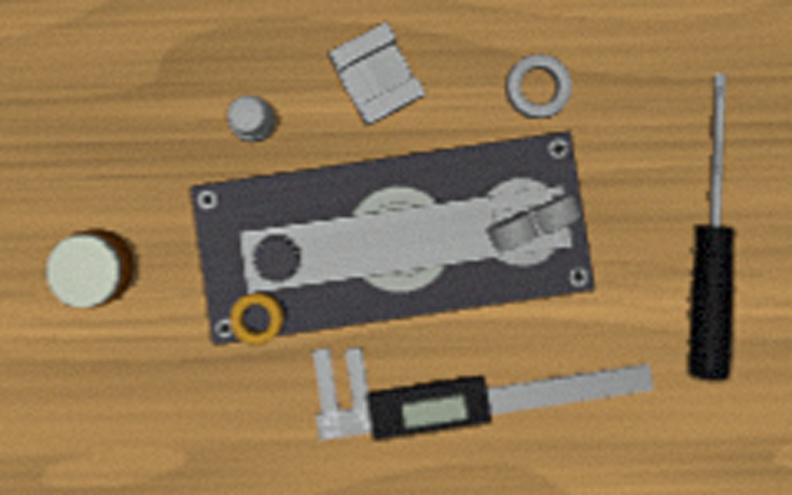

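>>> drive_tool(steps=[-0.026,0.029,0,0,0,0,-1,-0.026,0.029,0,0,0,0,-1,-0.026,0.029,0,0,0,0,-1,-0.026,0.029,0,0,0,0,-1,-0.026,0.029,0,0,0,0,-1,-0.026,0.029,0,0,0,0,-1,-0.026,0.029,0,0,0,0,-1,-0.026,0.029,0,0,0,0,-1])

```text
clock: 0.77
eef_pos: [0.2923, 0.2303, 0.3037]
tool_rot: [0.783, 0.622, -0.0, 0.0]
ft_force: [1.2, -0.7, -0.6]
grip_width: 0.0855
```

>>> drive_tool(steps=[-0.026,0.029,0,0,0,0,-1,-0.026,0.029,0,0,0,0,-1,-0.026,0.029,0,0,0,0,-1,-0.026,0.029,0,0,0,0,-1,-0.026,0.029,0,0,0,0,-1,-0.026,0.029,0,0,0,0,-1,-0.026,0.029,0,0,0,0,-1,-0.026,0.029,0,0,0,0,-1])

```text
clock: 1.43
eef_pos: [0.4715, -0.0249, 0.3036]
tool_rot: [0.783, 0.622, -0.0, -0.0]
ft_force: [0.8, 0.4, 0.8]
grip_width: 0.0854
```

>>> drive_tool(steps=[0,0,0,0,0,7,0.57,0,0,0,0,0,7,0.57,0,0,0,0,0,7,0.57,0,0,0,0,0,7,0.57,0,0,0,0,0,7,0.57,0,0,0,0,0,7,0.57,0,0,0,0,0,7,0.57,0,0,0,0,0,6,0.57])

```text
clock: 2.1
eef_pos: [0.4707, -0.023, 0.3034]
tool_rot: [0.982, 0.188, -0.001, -0.0]
ft_force: [-0.1, 0.8, -0.1]
grip_width: 0.0183
```

```bash
cat >> h.py <<'E'
from scipy.spatial.transform import Rotation as Ro
def st():
    o=bot.get_obs();R=Ro.from_quat(o['tool_rot']).as_matrix()
    print('t',np.round(o['clock'],2),'pos',np.round(o['eef_pos'],4),'yaw',round(np.degrees(np.arctan2(R[1,0],R[0,0])),1),'tilt z',np.round(R[:,2],4),'j',np.round(o['joint_pos'],2),'F',np.round(o['ft_force'],1),'w',np.round(o['grip_width'],4))
    return o,R
E
python3 - <<'E'
from h import *
st()
p,d,m=snap('wrist','w1')
v,u=np.mgrid[0:400,0:640]
W=world(m,u,v,d).reshape(400,640,3)
k=(W[...,2]>.11)&(W[...,2]<.135)&(np.hypot(W[...,0]-.4765,W[...,1]+.0345)<.04)&(d>0)
q=W[k];print(k.sum(),q.min(0),q.max(0),np.median(q[:,2]))
print(cv2.minAreaRect((q[:,:2]*1000).astype(np.float32)))
snap('top','top1')
E
```

```text
t 2.1 pos [ 0.4707 -0.023   0.3034] yaw 21.6 tilt z [-1.2e-03  1.0e-04 -1.0e+00] j [-0.05  0.18 -0.07  1.32  0.    1.14] F [-0.1  0.8 -0.1] w 0.0183
1209 [ 0.45888248 -0.05794367  0.11029164] [ 0.48866323 -0.00900358  0.12701484] 0.12327758667219174
((473.6116638183594, -33.37299346923828), (14.309422492980957, 48.790061950683594), 22.061922073364258)
```

View pics/w1.png

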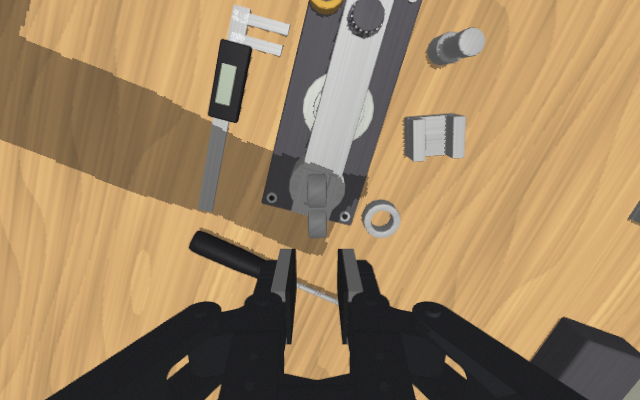

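View pics/top1.png

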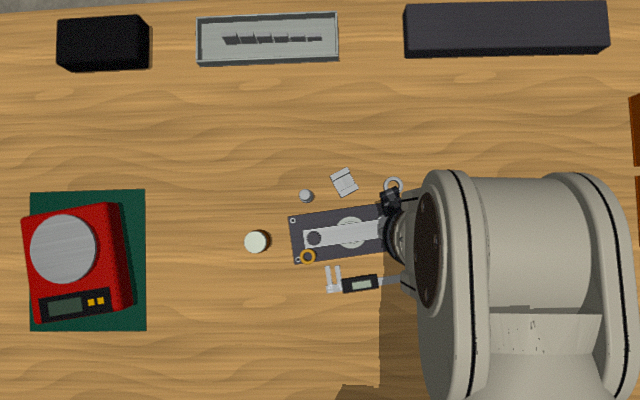

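Top and wrist views agree on the wing: yaw 22.06° in both, centre at about (0.475, -0.034) within 2 mm, and the top height fits. I'll descend half-open around it.

>>> drive_tool(steps=[0,0.006,0.01,0,0,0,0.15,0,0.006,0.02,0,0,0,0.15,0,0,0.025,0,0,0,0.15,0,0,0.025,0,0,0,0.15,0,0,0.01,0,0,0,0.15,0,0,0,0,0,0,0.15,0,0,0,0,0,0,0.15])

```text
clock: 2.78
eef_pos: [0.4749, -0.0343, 0.2129]
tool_rot: [0.982, 0.191, -0.001, -0.0]
ft_force: [0.6, 0.4, -0.0]
grip_width: 0.0363
```

```bash
python3 - <<'E'
from h import *
st()
p,d,m=snap('wrist','w2')
E
```

```text
t 2.78 pos [ 0.4749 -0.0343  0.2129] yaw 22.0 tilt z [-0.0024  0.     -1.    ] j [-0.07  0.26 -0.22  1.1  -0.    1.11] F [ 0.6  0.4 -0. ] w 0.0363
```

View pics/w2.png

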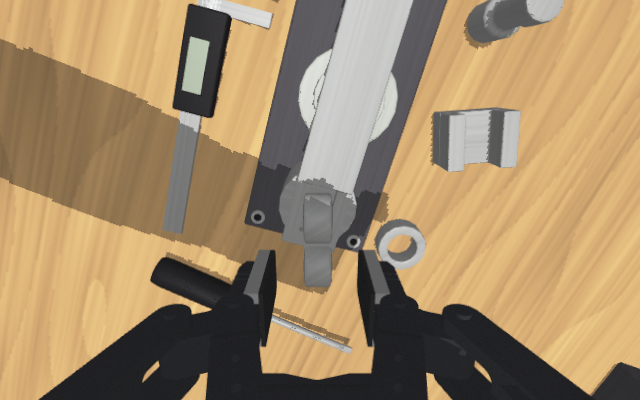

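The wing (columns 304–331) sits midway between the pads (273 and 360). Next is the rest of the descent.

>>> drive_tool(steps=[0,0,0.018,0,0,0,0.15,0,0,0.018,0,0,0,0.15,0,0,0.016,0,0,0,0.15,0,0,0,0,0,0,0.15,0,0,0,0,0,0,0.15])

```text
clock: 3.25
eef_pos: [0.4757, -0.0342, 0.1624]
tool_rot: [0.982, 0.191, 0.0, 0.0]
ft_force: [-0.1, -0.6, 0.5]
grip_width: 0.0361
```

```bash
python3 - <<'E'
from h import *
st()
p,d,m=snap('wrist','w3');snap('scene','s3')
v,u=np.mgrid[0:400,0:640]
W=world(m,u,v,d).reshape(400,640,3)
k=(W[...,2]>.095)&(W[...,2]<.135)&(np.hypot(W[...,0]-.4755,W[...,1]+.034)<.03)&(d>0)
vv,uu=np.nonzero(k);print(k.sum(),uu.min(),uu.max(),vv.min(),vv.max());q=W[k];print(np.percentile(q[:,2],[5,50,90,95,99]),cv2.minAreaRect((q[:,:2]*1000).astype(np.float32)))
z=np.load('pics/s3.npz')
cv2.imwrite('pics/s3c.png',cv2.resize(z['p'][120:260,220:420,::-1],None,fx=4,fy=4))
E
```

```text
t 3.25 pos [ 0.4757 -0.0342  0.1624] yaw 22.0 tilt z [ 1.e-04 -1.e-04 -1.e+00] j [-0.07  0.31 -0.29  0.97 -0.    1.12] F [-0.1 -0.6  0.5] w 0.0361
9145 235 403 232 354
[0.10137053 0.12247407 0.12823901 0.12961228 0.13398973] ((472.2043151855469, -31.7627010345459), (45.66471862792969, 52.81236267089844), 83.08943176269531)
```

View pics/w3.png

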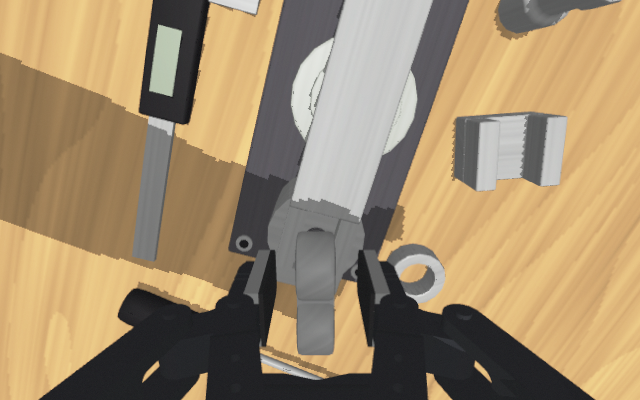

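View pics/s3c.png

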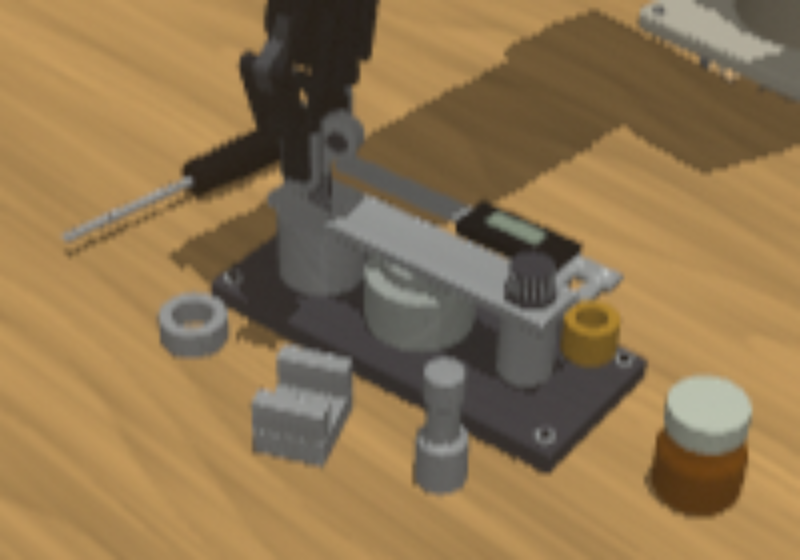

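>>> drive_tool(steps=[0,0,0,0,0,0,0.57,0,0,0,0,0,0,0.57,0,0,0,0,0,0,0.57,0,0,0,0,0,-6,0.57,0,0,0,0,0,-6,0.57,0,0,0,0,0,-6,0.57,0,0,0,0,0,0,0.57])

```text
clock: 3.93
eef_pos: [0.4756, -0.0341, 0.1624]
tool_rot: [0.94, 0.342, 0.0, 0.0]
ft_force: [0.5, -0.4, -0.7]
grip_width: 0.0185
```

```bash
cat >> h.py <<'E'
def wing(name):
    o,R=st()
    p,d,m=snap('wrist',name)
    v,u=np.mgrid[0:400,0:640]
    W=world(m,u,v,d).reshape(400,640,3)
    # tool-frame coords
    T=(W-o['eef_pos'])@R
    k=(np.abs(T[...,0])<.0085)&(np.abs(T[...,1])<.03)&(W[...,2]>.08)&(W[...,2]<.135)&(d>0)
    q=W[k];vv,uu=np.nonzero(k)
    # top line near the ear tops: profile of z along tool y
    ty=T[...,1][k]*1000
    prof=[(int(a),round(float(np.percentile(q[(ty>a)&(ty<a+4),2],80))*1000,1)) for a in range(-28,28,4) if ((ty>a)&(ty<a+4)).sum()>20]
    print(k.sum(),'z95 %.1f'%(1e3*np.percentile(q[:,2],95)),'prof',prof)
    return p,d,m
E
python3 - <<'E'
from h import *
wing('w4')
E
```

```text
t 3.93 pos [ 0.4756 -0.0341  0.1624] yaw 40.0 tilt z [ 7.e-04 -1.e-04 -1.e+00] j [-0.07  0.31 -0.3   0.97 -0.    0.8 ] F [ 0.5 -0.4 -0.7] w 0.0185
4872 z95 125.8 prof [(-28, 118.2), (-24, 122.7), (-20, 125.2), (-16, 125.8), (-12, 125.3), (-8, 123.9), (-4, 119.7), (0, 122.4), (4, 124.9), (8, 125.7), (12, 125.6), (16, 124.2)]
```

View pics/w4.png

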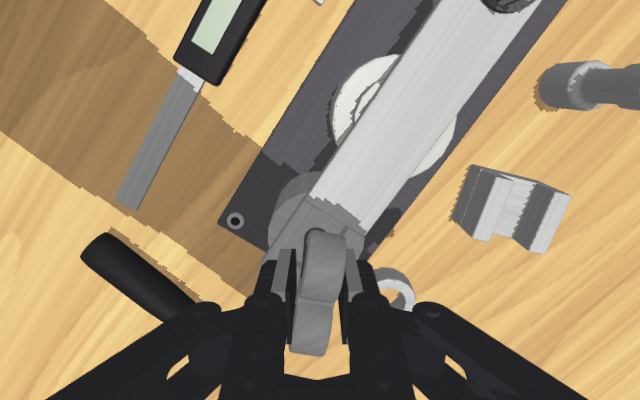

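The wing follows, lagging about 8° in the slack, and its top is at 125.8 mm. I'll keep turning backward in small batches.

>>> drive_tool(steps=[0,0,0,0,0,-6,0.57,0,0,0,0,0,-6,0.57,0,0,0,0,0,-6,0.57,0,0,0,0,0,-6,0.57,0,0,0,0,0,-6,0.57,0,0,0,0,0,0,0.57])

```text
clock: 4.48
eef_pos: [0.4756, -0.034, 0.1623]
tool_rot: [0.82, 0.573, 0.0, 0.0]
ft_force: [0.4, -0.3, 0.5]
grip_width: 0.0185
```

```bash
python3 - <<'E'
from h import *
wing('w5')
E
```

```text
t 4.48 pos [ 0.4756 -0.034   0.1623] yaw 69.9 tilt z [ 7.e-04  2.e-04 -1.e+00] j [-0.07  0.31 -0.3   0.97  0.    0.28] F [ 0.4 -0.3  0.5] w 0.0185
4759 z95 126.2 prof [(-28, 119.2), (-24, 123.5), (-20, 125.7), (-16, 126.2), (-12, 125.6), (-8, 124.1), (-4, 119.8), (0, 123.0), (4, 125.5), (8, 126.2), (12, 126.0), (16, 124.6)]
```

>>> drive_tool(steps=[0,0,0,0,0,-6,0.57,0,0,0,0,0,-6,0.57,0,0,0,0,0,-6,0.57,0,0,0,0,0,-6,0.57,0,0,0,0,0,0,0.57])

```text
clock: 4.95
eef_pos: [0.4758, -0.034, 0.1621]
tool_rot: [0.683, 0.73, 0.0, 0.0]
ft_force: [0.1, 0.5, 0.8]
grip_width: 0.0181
```

```bash
python3 - <<'E'
from h import *
wing('w6')
E
```

```text
t 4.95 pos [ 0.4758 -0.034   0.1621] yaw 93.8 tilt z [ 8.e-04  2.e-04 -1.e+00] j [-0.07  0.31 -0.3   0.96  0.   -0.14] F [0.1 0.5 0.8] w 0.0181
4803 z95 126.7 prof [(-28, 120.2), (-24, 124.3), (-20, 126.3), (-16, 126.7), (-12, 126.0), (-8, 124.6), (-4, 120.4), (0, 123.7), (4, 126.0), (8, 126.7), (12, 126.2), (16, 125.0)]
```

>>> drive_tool(steps=[0,0,0,0,0,-6,0.57,0,0,0,0,0,-6,0.57,0,0,0,0,0,-6,0.57,0,0,0,0,0,0,0.57])

```text
clock: 5.33
eef_pos: [0.4756, -0.034, 0.1619]
tool_rot: [0.561, 0.828, 0.0, 0.0]
ft_force: [0.3, 0.6, 0.2]
grip_width: 0.0182
```

```bash
python3 - <<'E'
from h import *
wing('w7')
E
```

```text
t 5.33 pos [ 0.4756 -0.034   0.1619] yaw 111.8 tilt z [ 3.e-04  4.e-04 -1.e+00] j [-0.07  0.31 -0.3   0.96  0.   -0.45] F [0.3 0.6 0.2] w 0.0182
4788 z95 127.2 prof [(-28, 120.4), (-24, 124.6), (-20, 126.7), (-16, 127.2), (-12, 126.6), (-8, 125.2), (-4, 120.6), (0, 123.9), (4, 126.4), (8, 127.2), (12, 126.7), (16, 125.6)]
```

>>> drive_tool(steps=[0,0,0,0,0,-6,0.57,0,0,0,0,0,-6,0.57,0,0,0,0,0,-6,0.57,0,0,0,0,0,0,0.57])

```text
clock: 5.72
eef_pos: [0.4755, -0.034, 0.1619]
tool_rot: [0.424, 0.905, 0.0, -0.0]
ft_force: [-0.4, 1.0, 1.1]
grip_width: 0.0184
```

```bash
python3 - <<'E'
from h import *
wing('w8')
E
```

```text
t 5.72 pos [ 0.4755 -0.034   0.1619] yaw 129.8 tilt z [ 1.e-04  3.e-04 -1.e+00] j [-0.07  0.31 -0.3   0.96  0.   -0.77] F [-0.4  1.   1.1] w 0.0184
4783 z95 127.6 prof [(-28, 120.3), (-24, 124.9), (-20, 127.1), (-16, 127.6), (-12, 127.2), (-8, 125.7), (-4, 121.1), (0, 124.2), (4, 126.8), (8, 127.6), (12, 127.3), (16, 126.0)]
```

>>> drive_tool(steps=[0,0,0,0,0,-6,0.57,0,0,0,0,0,-6,0.57,0,0,0,0,0,-6,0.57,0,0,0,0,0,0,0.57])

```text
clock: 6.1
eef_pos: [0.4754, -0.034, 0.1619]
tool_rot: [0.278, 0.961, 0.0, -0.0]
ft_force: [-0.9, 1.2, 0.9]
grip_width: 0.0182
```

```bash
python3 - <<'E'
from h import *
wing('w9')
E
```

```text
t 6.1 pos [ 0.4754 -0.034   0.1619] yaw 147.8 tilt z [-1.e-04  3.e-04 -1.e+00] j [-0.07  0.31 -0.3   0.97  0.   -1.08] F [-0.9  1.2  0.9] w 0.0182
4814 z95 128.0 prof [(-28, 120.3), (-24, 125.0), (-20, 127.4), (-16, 128.1), (-12, 127.6), (-8, 126.2), (-4, 121.6), (0, 124.4), (4, 127.1), (8, 127.9), (12, 127.8), (16, 126.5)]
```

>>> drive_tool(steps=[0,0,0,0,0,-6,0.57,0,0,0,0,0,-6,0.57,0,0,0,0,0,0,0.57])

```text
clock: 6.4
eef_pos: [0.4754, -0.0341, 0.1617]
tool_rot: [0.176, 0.984, -0.0, -0.0]
ft_force: [0.2, 0.3, -0.5]
grip_width: 0.0181
```

```bash
python3 - <<'E'
from h import *
wing('w10')
E
```

```text
t 6.4 pos [ 0.4754 -0.0341  0.1617] yaw 159.8 tilt z [-4.e-04 -1.e-04 -1.e+00] j [-0.07  0.31 -0.3   0.96 -0.   -1.29] F [ 0.2  0.3 -0.5] w 0.0181
4712 z95 122.9 prof [(-28, 114.7), (-24, 119.6), (-20, 122.2), (-16, 122.9), (-12, 122.5), (-8, 121.1), (-4, 117.2), (0, 118.8), (4, 121.7), (8, 122.7), (12, 122.7), (16, 121.4)]
```

It's dropping. I'll wait a few rows and check that it has settled.

>>> drive_tool(steps=[0,0,0,0,0,0,0.57,0,0,0,0,0,0,0.57,0,0,0,0,0,0,0.57,0,0,0,0,0,0,0.57])

```text
clock: 6.78
eef_pos: [0.4755, -0.0341, 0.1619]
tool_rot: [0.175, 0.985, -0.0, 0.0]
ft_force: [-0.1, 0.7, -0.2]
grip_width: 0.0184
```

```bash
python3 - <<'E'
from h import *
wing('w11')
E
```

```text
t 6.78 pos [ 0.4755 -0.0341  0.1619] yaw 159.9 tilt z [ 1.e-04 -1.e-04 -1.e+00] j [-0.07  0.31 -0.3   0.96 -0.   -1.29] F [-0.1  0.7 -0.2] w 0.0184
4586 z95 120.6 prof [(-28, 112.3), (-24, 117.2), (-20, 119.8), (-16, 120.5), (-12, 120.3), (-8, 118.9), (-4, 114.3), (0, 116.6), (4, 119.4), (8, 120.3), (12, 120.4), (16, 119.2)]
```

View pics/w11.png

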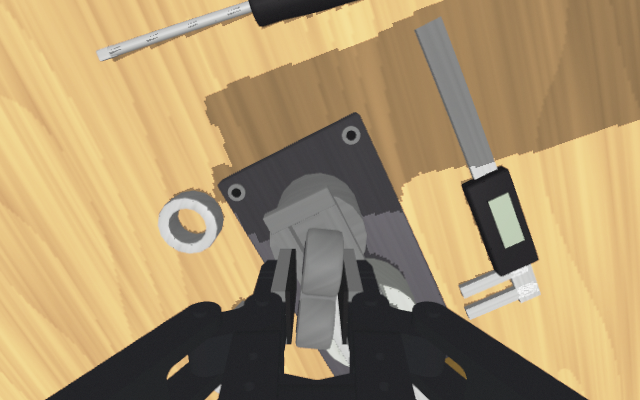

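The drop is confirmed: the top went from 128.1 to 120.6 mm, and the tool yaw at the drop was about 150–160°. Now I'll turn forward.

>>> drive_tool(steps=[0,0,0,0,0,7,0.57,0,0,0,0,0,7,0.57,0,0,0,0,0,7,0.57,0,0,0,0,0,7,0.57,0,0,0,0,0,7,0.57,0,0,0,0,0,7,0.57,0,0,0,0,0,7,0.57,0,0,0,0,0,7,0.57])

```text
clock: 7.5
eef_pos: [0.4749, -0.0339, 0.1614]
tool_rot: [0.619, 0.786, -0.0, -0.001]
ft_force: [0.1, 0.9, -1.8]
grip_width: 0.0184
```

```bash
python3 - <<'E'
from h import *
wing('w12')
E
```

```text
t 7.5 pos [ 0.4749 -0.0339  0.1614] yaw 103.6 tilt z [-1.4e-03  4.0e-04 -1.0e+00] j [-0.07  0.31 -0.3   0.97  0.   -0.31] F [ 0.1  0.9 -1.8] w 0.0184
4340 z95 119.9 prof [(-28, 112.0), (-24, 116.8), (-20, 119.2), (-16, 119.8), (-12, 119.5), (-8, 118.0), (-4, 113.4), (0, 116.3), (4, 118.9), (8, 119.8), (12, 119.7), (16, 118.5)]
```

>>> drive_tool(steps=[0,0,0,0,0,7,0.57,0,0,0,0,0,7,0.57,0,0,0,0,0,7,0.57,0,0,0,0,0,7,0.57,0,0,0,0,0,7,0.57,0,0,0,0,0,7,0.57,0,0,0,0,0,7,0.57,0,0,0,0,0,7,0.57])

```text
clock: 8.22
eef_pos: [0.4752, -0.0339, 0.1616]
tool_rot: [0.915, 0.405, -0.0, -0.0]
ft_force: [-0.4, 0.8, -1.7]
grip_width: 0.0183
```

>>> drive_tool(steps=[0,0,0,0,0,7,0.57,0,0,0,0,0,7,0.57,0,0,0,0,0,7,0.57,0,0,0,0,0,7,0.57,0,0,0,0,0,7,0.57,0,0,0,0,0,7,0.57,0,0,0,0,0,7,0.57,0,0,0,0,0,7,0.57])

```text
clock: 8.88
eef_pos: [0.4753, -0.0341, 0.1616]
tool_rot: [0.997, -0.072, -0.0, 0.0]
ft_force: [-0.1, 0.4, -1.8]
grip_width: 0.0181
```

>>> drive_tool(steps=[0,0,0,0,0,7,0.57,0,0,0,0,0,7,0.57,0,0,0,0,0,7,0.57,0,0,0,0,0,7,0.57,0,0,0,0,0,0,0.57])

```text
clock: 9.3
eef_pos: [0.4753, -0.0341, 0.1617]
tool_rot: [0.951, -0.31, -0.0, 0.0]
ft_force: [-0.1, 0.5, 0.3]
grip_width: 0.0184
```

```bash
python3 - <<'E'
from h import *
wing('w13')
E
```

```text
t 9.3 pos [ 0.4753 -0.0341  0.1617] yaw -36.1 tilt z [-4.e-04  1.e-04 -1.e+00] j [-0.07  0.31 -0.3   0.96  0.    2.13] F [-0.1  0.5  0.3] w 0.0184
4124 z95 116.7 prof [(-28, 106.9), (-24, 112.3), (-20, 115.3), (-16, 116.5), (-12, 116.7), (-8, 115.5), (-4, 112.5), (0, 111.9), (4, 114.8), (8, 116.3), (12, 116.6), (16, 115.7), (20, 114.4)]
```

View pics/w13.png

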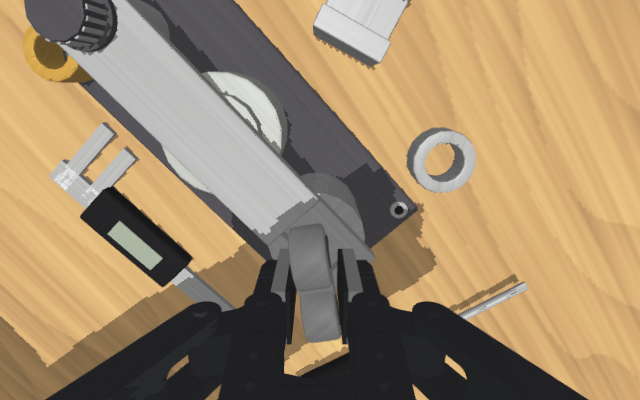

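The wing is half a turn in: it sank 3.9 mm, as expected for 176°. Next I'll open, turn the tool back 189° to realign with the wing, lower 5 mm and close loosely again.

>>> drive_tool(steps=[0,0,0,0,0,4,-1,0,0,0,0,0,-4,-1,0,0,0,0,0,0,-1,0,0,0,0,0,0,-1,0,0,0,0,0,0,-1,0,0,0,0,0,0,-1])

```text
clock: 9.85
eef_pos: [0.4755, -0.0341, 0.162]
tool_rot: [0.951, -0.309, 0.0, -0.0]
ft_force: [-0.7, 0.1, 0.1]
grip_width: 0.0855
```

```bash
python3 - <<'E'
from h import *
wing('w14')
E
```

```text
t 9.85 pos [ 0.4755 -0.0341  0.162 ] yaw -36.0 tilt z [ 2.e-04 -0.e+00 -1.e+00] j [-0.07  0.31 -0.3   0.96 -0.    2.13] F [-0.7  0.1  0.1] w 0.0855
4096 z95 116.7 prof [(-28, 106.6), (-24, 112.1), (-20, 115.2), (-16, 116.5), (-12, 116.7), (-8, 115.5), (-4, 112.6), (0, 111.6), (4, 114.8), (8, 116.3), (12, 116.6), (16, 115.8), (20, 114.5)]
```

View pics/w14.png

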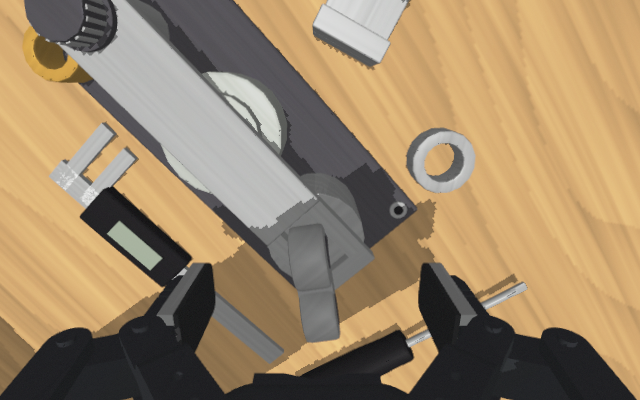

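>>> drive_tool(steps=[0,0,0,0,0,-7,-1,0,0,0,0,0,-7,-1,0,0,0,0,0,-7,-1,0,0,0,0,0,-7,-1,0,0,0,0,0,-7,-1,0,0,0,0,0,-7,-1,0,0,0,0,0,-7,-1,0,0,0,0,0,-7,-1])

```text
clock: 10.57
eef_pos: [0.4755, -0.0341, 0.1619]
tool_rot: [0.984, 0.176, 0.0, 0.0]
ft_force: [-0.2, 0.6, 0.1]
grip_width: 0.0853
```

>>> drive_tool(steps=[0,0,0,0,0,-7,-1,0,0,0,0,0,-7,-1,0,0,0,0,0,-7,-1,0,0,0,0,0,-7,-1,0,0,0,0,0,-7,-1,0,0,0,0,0,-7,-1,0,0,0,0,0,-7,-1,0,0,0,0,0,-7,-1])

```text
clock: 11.23
eef_pos: [0.4755, -0.0341, 0.1619]
tool_rot: [0.786, 0.618, 0.0, 0.0]
ft_force: [-0.3, -0.6, 0.0]
grip_width: 0.0855
```

>>> drive_tool(steps=[0,0,0,0,0,-7,-1,0,0,0,0,0,-7,-1,0,0,0,0,0,-7,-1,0,0,0,0,0,-7,-1,0,0,0,0,0,-7,-1,0,0,0,0,0,-7,-1,0,0,0,0,0,-7,-1,0,0,0,0,0,-7,-1])

```text
clock: 11.9
eef_pos: [0.4755, -0.0341, 0.1619]
tool_rot: [0.404, 0.915, 0.0, 0.0]
ft_force: [-0.8, 0.5, 0.1]
grip_width: 0.0852
```

>>> drive_tool(steps=[0,0,0,0,0,-7,-1,0,0,0,0,0,-7,-1,0,0,0,0,0,-7,-1,0,0,0.005,0,0,0,0,0,0,0,0,0,0,0.15,0,0,0,0,0,0,0.15,0,0,0,0,0,0,0.15])

```text
clock: 12.48
eef_pos: [0.4753, -0.0341, 0.1567]
tool_rot: [0.235, 0.972, -0.0, -0.0]
ft_force: [-0.5, 1.1, -0.4]
grip_width: 0.0389
```

```bash
python3 - <<'E'
from h import *
wing('w15')
E
```

```text
t 12.48 pos [ 0.4753 -0.0341  0.1567] yaw 152.9 tilt z [-4.e-04  0.e+00 -1.e+00] j [-0.07  0.32 -0.3   0.95  0.   -1.17] F [-0.5  1.1 -0.4] w 0.0389
4558 z95 116.5 prof [(-28, 109.0), (-24, 113.5), (-20, 115.6), (-16, 116.6), (-12, 116.1), (-8, 114.5), (-4, 109.5), (0, 112.6), (4, 115.2), (8, 116.4), (12, 116.2), (16, 115.5), (20, 112.7)]
```

View pics/w15.png

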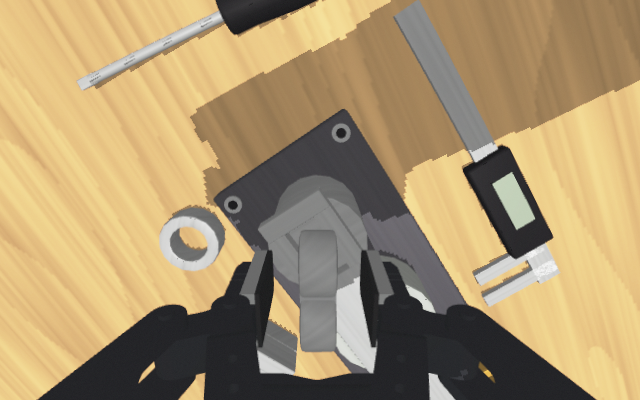

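The wing is aligned with the jaws and untouched. I'll close to loose, then turn forward about 189° more.

>>> drive_tool(steps=[0,0,0,0,0,0,0.57,0,0,0,0,0,0,0.57,0,0,0,0,0,0,0.57,0,0,0,0,0,7,0.57,0,0,0,0,0,7,0.57,0,0,0,0,0,7,0.57,0,0,0,0,0,7,0.57,0,0,0,0,0,7,0.57])

```text
clock: 13.2
eef_pos: [0.4751, -0.0341, 0.1566]
tool_rot: [0.518, 0.855, -0.0, -0.0]
ft_force: [-0.2, -0.6, -1.7]
grip_width: 0.0186
```

>>> drive_tool(steps=[0,0,0,0,0,7,0.57,0,0,0,0,0,7,0.57,0,0,0,0,0,7,0.57,0,0,0,0,0,7,0.57,0,0,0,0,0,7,0.57,0,0,0,0,0,7,0.57,0,0,0,0,0,7,0.57,0,0,0,0,0,7,0.57])

```text
clock: 13.87
eef_pos: [0.4749, -0.034, 0.1564]
tool_rot: [0.859, 0.512, -0.001, -0.0]
ft_force: [0.4, 0.0, -2.3]
grip_width: 0.0185
```

>>> drive_tool(steps=[0,0,0,0,0,7,0.57,0,0,0,0,0,7,0.57,0,0,0,0,0,7,0.57,0,0,0,0,0,7,0.57,0,0,0,0,0,7,0.57,0,0,0,0,0,7,0.57,0,0,0,0,0,7,0.57,0,0,0,0,0,0,0.57])

```text
clock: 14.53
eef_pos: [0.4753, -0.0341, 0.1567]
tool_rot: [0.994, 0.112, -0.0, -0.0]
ft_force: [-0.4, -0.4, 0.2]
grip_width: 0.0182
```

```bash
python3 - <<'E'
from h import *
wing('w16')
E
```

```text
t 14.53 pos [ 0.4753 -0.0341  0.1567] yaw 12.8 tilt z [-6.e-04  0.e+00 -1.e+00] j [-0.07  0.32 -0.3   0.95 -0.    1.28] F [-0.4 -0.4  0.2] w 0.0182
4616 z95 113.8 prof [(-28, 105.4), (-24, 110.3), (-20, 112.6), (-16, 113.7), (-12, 113.5), (-8, 112.2), (-4, 109.6), (0, 109.8), (4, 112.3), (8, 113.6), (12, 113.5), (16, 112.7), (20, 110.3)]
```

>>> drive_tool(steps=[0,0,0,0,0,7,0.57,0,0,0,0,0,7,0.57,0,0,0,0,0,7,0.57,0,0,0,0,0,7,0.57,0,0,0,0,0,7,0.57,0,0,0,0,0,7,0.57,0,0,0,0,0,7,0.57,0,0,0,0,0,0,0.57])

```text
clock: 15.25
eef_pos: [0.4753, -0.0341, 0.1568]
tool_rot: [0.951, -0.309, -0.0, 0.0]
ft_force: [-0.1, 0.3, 0.4]
grip_width: 0.0184
```

```bash
python3 - <<'E'
from h import *
wing('w17')
E
```

```text
t 15.25 pos [ 0.4753 -0.0341  0.1568] yaw -36.0 tilt z [-4.e-04  0.e+00 -1.e+00] j [-0.07  0.32 -0.3   0.95 -0.    2.13] F [-0.1  0.3  0.4] w 0.0184
4208 z95 112.7 prof [(-28, 102.4), (-24, 108.0), (-20, 111.2), (-16, 112.6), (-12, 112.6), (-8, 111.7), (-4, 108.9), (0, 107.7), (4, 111.0), (8, 112.4), (12, 112.6), (16, 112.0), (20, 109.7)]
```

View pics/w17.png

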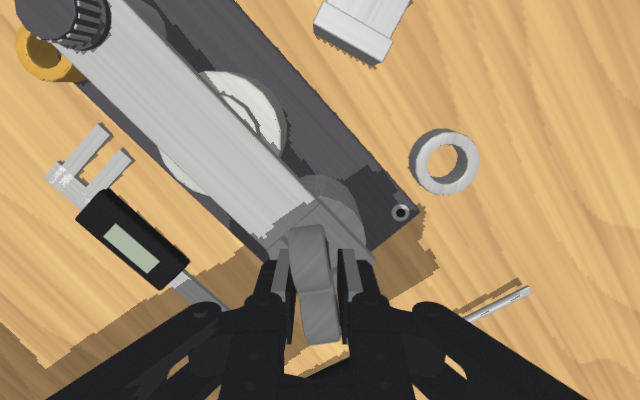

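It has sunk 7.9 mm since the drop floor, which is one turn. Now I'll clamp.

>>> drive_tool(steps=[0,0,0,0,0,0,1,0,0,0,0,0,0,1,0,0,0,0,0,0,1,0,0,0,0,0,0,1,0,0,0,0,0,0,1,0,0,0,0,0,0,1,0,0,0,0,0,0,1,0,0,0,0,0,0,1])

```text
clock: 15.97
eef_pos: [0.4753, -0.0339, 0.1569]
tool_rot: [0.951, -0.309, -0.0, -0.0]
ft_force: [-1.8, 1.9, 2.1]
grip_width: 0.0128
```

```bash
python3 - <<'E'
from h import *
wing('w18');wing('w19')
snap('scene','s19')
z=np.load('pics/s19.npz')
cv2.imwrite('pics/s19c.png',cv2.resize(z['p'][120:260,220:420,::-1],None,fx=4,fy=4))
E
```

```text
t 15.97 pos [ 0.4753 -0.0339  0.1569] yaw -36.0 tilt z [-3.e-04  5.e-04 -1.e+00] j [-0.07  0.32 -0.3   0.95  0.    2.13] F [-1.8  1.9  2.1] w 0.0128
5474 z95 122.4 prof [(-28, 101.5), (-24, 107.3), (-20, 110.8), (-16, 112.3), (-12, 119.1), (-8, 121.7), (-4, 122.2), (0, 120.7), (4, 121.0), (8, 121.2), (12, 112.4), (16, 111.8), (20, 109.8)]
t 16.02 pos [ 0.4753 -0.0339  0.1569] yaw -36.0 tilt z [-3.e-04  5.e-04 -1.e+00] j [-0.07  0.32 -0.3   0.95  0.    2.13] F [-2.1  2.1  1.9] w 0.0132
5466 z95 122.3 prof [(-28, 101.5), (-24, 107.4), (-20, 111.0), (-16, 112.3), (-12, 118.8), (-8, 121.7), (-4, 122.2), (0, 120.9), (4, 121.1), (8, 120.8), (12, 112.4), (16, 111.8), (20, 109.5)]
```

View pics/w19.png

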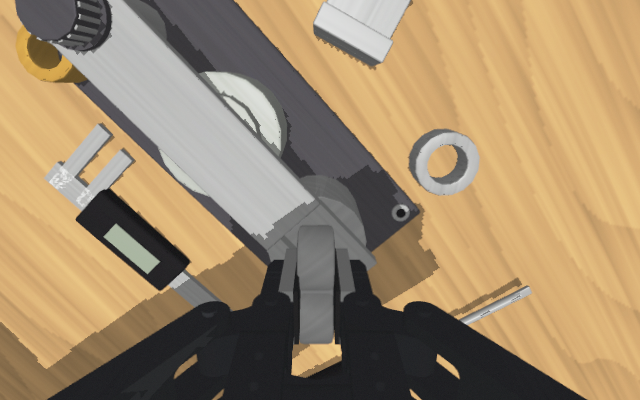

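View pics/s19c.png

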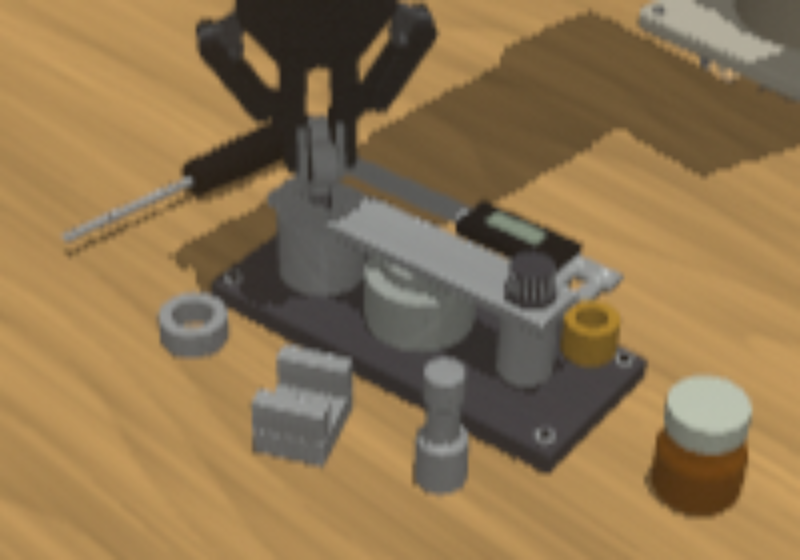

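The wing is clamped square between the pads, its ear top is at 112.4 mm, and the bystanders haven't moved. I'll hand it in.

```bash
python3 - <<'E'
from h import *
o,_=st();print(np.round(o['joint_vel'],3))
job_done()
E
```

```text
t 16.12 pos [ 0.4754 -0.0339  0.1569] yaw -36.0 tilt z [-2.e-04  4.e-04 -1.e+00] j [-0.07  0.32 -0.3   0.95  0.    2.13] F [-2.5  3.   2.1] w 0.0131
[ 0.001  0.002  0.    -0.001 -0.001  0.002]
the job is handed in; nothing more can be done
```

The bolt is started by about one full turn, and I handed the job in at 16.1 s with the gripper clamped on the wing head.

- **Backward:** with the fingers about 2 mm clear on each side, I turned the bolt anticlockwise until it dropped. The wing's top fell from 128.1 to 120.6 mm.
- **Forward:** I turned it clockwise in two half turns. In between, I opened the gripper fully and swung it back around the wing, which did not move.
- **Depth:** before clamping, the wing had sunk 7.9 mm from the drop level, against 8 mm expected for a turn. After clamping, its top was at about 112.4 mm.
- **Angle:** I estimate the final wing angle is within about 10° of one turn. I only know the exact drop angle to about 12° of tool turn, well inside the 0.85 rad allowed.
- **Grip:** the wing sits square between the pads. The opening reads about 13 mm on the 14 mm head, and the joint speeds are near zero. I did not measure the grip force itself.
- **Bystanders:** the scene picture shows none of them moved.

The height summary from the last picture (122 mm) was wrong because it included the pads. I used the heights at the exposed ends of the wing instead. The two first estimates of the wing's centre differed by about 3 mm; I used their average, and the wing was centred between the fingers in the wrist picture. No checks failed.

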